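# Find and scrap the tired heatsink clip

### The arm

A 7-joint arm with a two-finger parallel gripper is mounted at the origin on the work surface. World frame = base frame: x ahead of the robot, y to its left, z up, the work surface at z = 0. Lengths are in m, angles in rad, forces in N, time in s.
With the tool pointing down it reaches from about 0.35 to 0.9 m from the base axis. Payload 8.1 kg.
Tool frame: the origin (TCP) lies at the very end of the fingers, on their centre line; the grasp point (between the pads) lies 19 mm behind it (ctrl.grip_depth is the z of the grasp point in the tool frame, in m); z points along the fingers, x is the direction in which the jaws open and shut, and the axes are right-handed (so a half turn about z gives the same grasp; the last joint's range is limited). The gripper opens to 85 mm and grips with 20 to 120 N. Pads are 22 mm wide; open, the fingers measure 114 mm over their backs; the gripper's body (76 mm by 85 mm) begins 54 mm behind the grasp point. The pads swing forward as they close: fully open they stand 13 mm farther back than shut.
Start: joints at [1.026, 0.434, 0.025, 1.573, -0.012, 1.134, -0.075], TCP at [0.267, -0.565, 0.231] pointing down, gripper open.
Joint ranges: [-2.62, 2.62], [-0.44, 2.09], [-1.27, 1.32], [0.08, 2.57], [-1.32, 4.46], [0.12, 2], [-2.74, 2.74]. Speed limits (rad/s): [2.22, 2.22, 3.01, 3.01, 3.14, 3.14, 3.14].

### API

Orientations are given as a rotation vector (axis times angle).
In Python, from bench import ctrl gives the robot as it stands. The module is installed in compiled form; this text tells all that it offers.
- The arm moves only by the tool play_rows, never from a script. Its argument "increments" is a list that holds one entry, the list of rows, each a list of 7 numbers: the shift along the tool's x, y, z in cm, then the turn, a rotation vector about the tool's x, y, z in degrees, then the closure, from 0 (fully open) to 1 (shut). In form: [[[dx, dy, dz, rx, ry, rz, gripper], ...]]. A call has 1 to 20 rows; each row shifts and turns the pose as measured when the row begins, along the tool's axes as they then stand; what a row does not reach is not made up. A row lasts 1/10 s, in which the tool goes at most 50 mm and 8.59 degrees, less where a joint would pass 70% of its speed; a pose out of reach is approached as far as the arm can. A call with a gripper value outside its range is refused whole. The fingers move at their own pace and stop on an object; "newtons" is the grip in N (left out, the last holds). Time passes only in rows, so rows that do not move let the fingers close. It gives the time, the measured TCP pose, the force and the opening at its end, in the units of the state.
- ctrl.get_state(): the state, without advancing time (a new reading comes with each control period).
- ctrl.get_image(name): name is "scene" or "top" or "wrist"; returns the picture (400x640x3 uint8, blue, green, red); there is no depth.
- ctrl.camera_info(name): a dict with "camera_matrix" (3x3 intrinsics, pixels), "D" ([k1, k2, p1, p2, k3] as OpenCV has them; the pictures are not rectified), "T" (4x4, takes a point from camera to world coordinates). Camera axes: x right, y down, z forward; pixel columns grow to the right and rows downward; lengths in m; the calibration is good to about 2 mm. A picture is of the moment at which its call begins: read the wrist's pose just before it. camera_info takes no time and is no camera call; for the wrist camera it gives the pose at the moment of the call.
- ctrl.finish_job(): hands the job in, once; it reports no verdict.
The state is a dict: "time": time; "q": joint angles; "qvel": joint speeds; "tau": joint torques, N m; "position": TCP position; "eef_rot": TCP orientation; "contact_force": force on the tool from outside, world axes, zero at the start; "wrist_torque": the same for the moment, N m; "finger_gap": opening from 0.0 (shut) to 1.0 (fully open).
Only numpy, scipy, OpenCV 4.12 (cv2) and the standard library are available. Lean on these libraries where they do the work, as an engineer would, in place of code of your own. Each camera call takes 0.05 s, during which the arm holds its last target. There are 200 camera calls.

### The job

Check the spring tongues of the three heatsink clips, one after the other from the robot's left to its right: with closed fingertips press each down at the bead in its middle with about 8 N, hold it there for about a second, and see how far it gives (a sound tongue about 2.5 mm, a tired one about 6.5 mm); never press a tongue harder than 14 N, it would be bent. Then slide the one tired clip straight out from under its lugs and lay it on its feet in the blue scrap tray, leaving the sound clips seated and everything else where it is.

Things in the scene. Friction and masses are not known exactly. Their poses are not given: they have to be found in the camera images.
- heatsink: Bare aluminium extrusion fixed to the bench, 110 mm deep (its x), 290 mm long (its y), 40 mm high, flat face up. Origin: centre of its underside. Three clip seats, 85 mm apart, along its front (-x) edge: each a pair of lugs, 22 mm deep and 8 mm high, hooked 3 mm over the clip's legs, so a clip cannot be lifted, only slid out to heatsink -x; it is free after 34 mm.
- seat_left (a point): Left seat seen from the robot (heatsink +y end): where a fully seated clip's origin lies, 28 mm in front of the heatsink's front edge and 40 mm above the bench.
- seat_middle (a point): The same point of the middle seat.
- seat_right (a point): The same point of the right seat (heatsink -y end).
- scrap_tray: BLUE open tray, the scrap tray, fixed: 200 mm (its x) by 150 mm (its y), 40 mm high, walls and floor 4 mm. Origin: centre of its underside. It may stand to the left or to the right of the heatsink.
- stock_tray: GREY open tray of the same size on the other side, with two new power modules in it; leave alone.
- module_1: Black potted power module 40 x 30 x 22 mm in the grey tray; origin at the centre of its underside. Leave alone.
- module_2: The other power module. Leave alone.
- screwdriver: Red-handled screwdriver 170 mm long lying on the bench beyond the heatsink. Leave alone.
- spray_can: Yellow and red spray can, 52 mm diameter, 160 mm high, standing beyond the heatsink, to the left. Leave alone.
- clip_1: Dark steel clip, 90 g, 44 mm wide. Origin: middle of its back wall, at leg underside level; x along the tongue, into the heatsink; z up. Back wall and two side cheeks (26 mm long and high, 44 mm over the outsides) overhang the heatsink's front by 28 mm: grip across the cheeks, 12 mm along x. Legs 62 mm long, 3 mm thick, run under the lugs. All clips look alike; the numbers tell neither place nor state.
- clip_1_tongue: Spring tongue of clip_1: a cantilever 90 mm long, 20 wide, 2 thick, bowed up 5.5 mm. Origin: its root at the top of the back wall (clip x 2, z 26 mm); x along it. It swings down when pressed and springs back; stop at 11 mm of mid-span travel. Pressed at the bead a sound tongue gives 0.31 mm per N (2.5 mm at 8 N), a tired one 0.81 mm per N (6.5 mm at 8 N).
- clip_1_mid (a point): Top of the bright cross bead (half-round, 16 mm across) on the crest of clip_1's tongue: mid-span, the place to press. At rest 47 mm along clip x and 34 mm above the clip's origin; it moves with the tongue.
- clip_2: Another such clip.
- clip_2_tongue: The tongue of clip_2, likewise.
- clip_2_mid (a point): The same point of clip_2.
- clip_3: Another such clip.
- clip_3_tongue: The tongue of clip_3, likewise.
- clip_3_mid (a point): The same point of clip_3.
Things that resemble listed ones, but are neither listed nor needed, are in the scene too. What is shaped like the clip_3 but purple is not meant.

How it is judged:
On the way, in this order (a step that is already met when the one before it is completed fails the run):
1. press the tongue of the left clip at mid-span with about 8 N (6 to 10 N, within 20 mm of the bead) and hold (((horizontal distance between clip_1 and seat_left below 0.02 m and horizontal distance between the grasp point and clip_1_mid below 0.02 m and contact force between the fingers and clip_1_tongue between 6 and 10 N) or (horizontal distance between clip_2 and seat_left below 0.02 m and horizontal distance between the grasp point and clip_2_mid below 0.02 m and contact force between the fingers and clip_2_tongue between 6 and 10 N) or (horizontal distance between clip_3 and seat_left below 0.02 m and horizontal distance between the grasp point and clip_3_mid below 0.02 m and contact force between the fingers and clip_3_tongue between 6 and 10 N))), for 0.7 s.
2. press the tongue of the middle clip at mid-span with about 8 N (6 to 10 N, within 20 mm of the bead) and hold (((horizontal distance between clip_1 and seat_middle below 0.02 m and horizontal distance between the grasp point and clip_1_mid below 0.02 m and contact force between the fingers and clip_1_tongue between 6 and 10 N) or (horizontal distance between clip_2 and seat_middle below 0.02 m and horizontal distance between the grasp point and clip_2_mid below 0.02 m and contact force between the fingers and clip_2_tongue between 6 and 10 N) or (horizontal distance between clip_3 and seat_middle below 0.02 m and horizontal distance between the grasp point and clip_3_mid below 0.02 m and contact force between the fingers and clip_3_tongue between 6 and 10 N))), for 0.7 s.
3. press the tongue of the right clip at mid-span with about 8 N (6 to 10 N, within 20 mm of the bead) and hold (((horizontal distance between clip_1 and seat_right below 0.02 m and horizontal distance between the grasp point and clip_1_mid below 0.02 m and contact force between the fingers and clip_1_tongue between 6 and 10 N) or (horizontal distance between clip_2 and seat_right below 0.02 m and horizontal distance between the grasp point and clip_2_mid below 0.02 m and contact force between the fingers and clip_2_tongue between 6 and 10 N) or (horizontal distance between clip_3 and seat_right below 0.02 m and horizontal distance between the grasp point and clip_3_mid below 0.02 m and contact force between the fingers and clip_3_tongue between 6 and 10 N))), for 0.7 s.
At the end, for the whole second after the job is handed in: The tired clip (told by its unloaded tongue sagging some 0.2 mm more, too little to see: only pressing shows it) lies still and level, feet down, on the floor of the blue scrap tray, and the two sound clips are within 10 mm of where they sat (((z of clip_1_mid in the frame of clip_1 below 0.0338 m and angle between clip_1's own z axis and vertical below 0.1 rad and linear speed of clip_1 below 0.02 m/s and z of clip_1 in the frame of scrap_tray below 0.012 m and x of clip_1 in the frame of scrap_tray between -0.1 and 0.1 m and y of clip_1 in the frame of scrap_tray between -0.075 and 0.075 m and x of clip_1_mid in the frame of scrap_tray between -0.1 and 0.1 m and y of clip_1_mid in the frame of scrap_tray between -0.075 and 0.075 m and distance of each of clip_2, clip_3 from where it was at the start of the episode below 0.01 m) or (z of clip_2_mid in the frame of clip_2 below 0.0338 m and angle between clip_2's own z axis and vertical below 0.1 rad and linear speed of clip_2 below 0.02 m/s and z of clip_2 in the frame of scrap_tray below 0.012 m and x of clip_2 in the frame of scrap_tray between -0.1 and 0.1 m and y of clip_2 in the frame of scrap_tray between -0.075 and 0.075 m and x of clip_2_mid in the frame of scrap_tray between -0.1 and 0.1 m and y of clip_2_mid in the frame of scrap_tray between -0.075 and 0.075 m and distance of each of clip_1, clip_3 from where it was at the start of the episode below 0.01 m) or (z of clip_3_mid in the frame of clip_3 below 0.0338 m and angle between clip_3's own z axis and vertical below 0.1 rad and linear speed of clip_3 below 0.02 m/s and z of clip_3 in the frame of scrap_tray below 0.012 m and x of clip_3 in the frame of scrap_tray between -0.1 and 0.1 m and y of clip_3 in the frame of scrap_tray between -0.075 and 0.075 m and x of clip_3_mid in the frame of scrap_tray between -0.1 and 0.1 m and y of clip_3_mid in the frame of scrap_tray between -0.075 and 0.075 m and distance of each of clip_1, clip_2 from where it was at the start of the episode below 0.01 m))); the robot touches nothing.
It fails at once if a tongue is pressed harder than 14 N by the fingers (contact force between the fingers and clip_1_tongue above 14 N or contact force between the fingers and clip_2_tongue above 14 N or contact force between the fingers and clip_3_tongue above 14 N).
It fails at once if two clips are moved more than 15 mm (distance of each of clip_1, clip_2 from where it was at the start of the episode above 0.015 m or distance of each of clip_1, clip_3 from where it was at the start of the episode above 0.015 m or distance of each of clip_2, clip_3 from where it was at the start of the episode above 0.015 m).
It fails at once if a module, the screwdriver or the spray can is moved more than 20 mm (distance of any of module_1, module_2, screwdriver, spray_can from where it was at the start of the episode above 0.02 m).
It also fails if it takes over 64 s, if anything falls off the work surface, if the arm or the gripper's body presses on something with over 40 N, if the wrist force passes 120 N, or if a joint passes its speed limit or range.

## Working session

There is one attempt and no reset: what is moved stays moved. The work goes in short steps, Python scripts to look and compute and a tool call to move; the robot and the scene stay as the last step left them, time stands still between calls to the robot, and variables do not carry over. Pictures are saved under pics/ and viewed, about 8 in all and at most 12, crops included, and the job is handed in when it is done.

Besides the shell and the picture viewer there is one more tool, called after "Emit:" as a command line: name --argument value ..., lists and objects as JSON in quotes. play_rows: Moves the arm, as the interface text tells. Its arguments: {"type":"object","properties":{"increments":{"type":"array"},"newtons":{"type":"number"}},"required":["increments"]}

```bash
mkdir -p pics; python3 - <<'E'
from bench import ctrl
import cv2,numpy as np
s=ctrl.get_state();print(s)
for n in("scene","top"):
    im=ctrl.get_image(n);cv2.imwrite(f"pics/{n}0.png",im)
    c=ctrl.camera_info(n);print(n,np.round(c["camera_matrix"],1).tolist(),c["D"],np.round(c["T"],4).tolist())
print(ctrl.grip_depth)
E
```

```text
{'time': 0.0, 'q': array([ 1.02640987,  0.43520726,  0.02495188,  1.57412102, -0.01157339,
        1.13402702, -0.07510365]), 'qvel': array([ 1.14155218e-03,  7.30103518e-06, -3.81124200e-04, -4.12964782e-04,
        3.98068747e-04, -1.39996301e-04, -6.25669510e-04]), 'tau': array([-2.22147160e-04, -6.70483232e+01,  1.02489252e+00, -3.16218102e+01,
        1.55280624e-02,  1.25241245e-02, -6.85760739e-06]), 'position': array([ 0.26694591, -0.56453902,  0.23052627]), 'eef_rot': array([-2.65353586e+00,  1.68041356e+00,  2.27166081e-03]), 'contact_force': array([ 0.14878014,  0.35707082, -0.22596787]), 'wrist_torque': array([ 0.00742495,  0.00539556, -0.00675148]), 'finger_gap': 1.0001583168973487}
scene [[399.8, 0.0, 324.2], [0.0, 399.8, 193.6], [0.0, 0.0, 1.0]] [-0.10208725  0.          0.          0.          0.        ] [[-0.7728, 0.3365, -0.5382, 1.1037], [0.6342, 0.4407, -0.6352, 0.5556], [0.0234, -0.8322, -0.554, 0.5701], [0.0, 0.0, 0.0, 1.0]]
top [[459.9, 0.0, 319.4], [0.0, 459.9, 204.7], [0.0, 0.0, 1.0]] [0.00841179 0.         0.         0.         0.        ] [[-0.0165, -0.9944, 0.1041, 0.5117], [-0.9996, 0.0188, 0.0211, -0.0281], [-0.0229, -0.1037, -0.9943, 1.1595], [0.0, 0.0, 0.0, 1.0]]
-0.0187
```

View pics/top0.png

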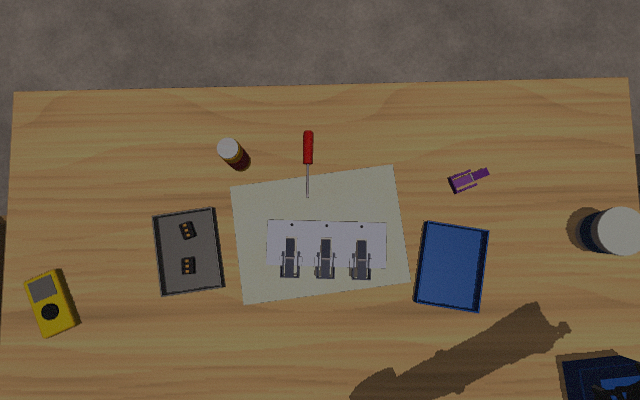

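View pics/scene0.png

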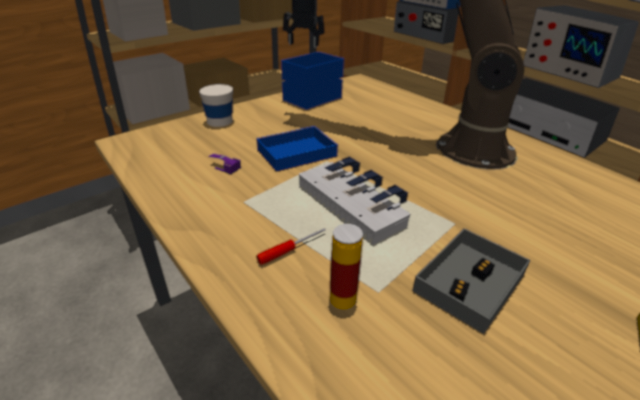

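The top view shows three dark clips on the heatsink at about (290,258), (326,258) and (361,260), left to right. The blue tray is at (452,266) on the robot's right, the purple decoy at (468,180), and a blue box (not a tray) at (600,375).

```bash
cat >h.py <<'E'
import cv2,numpy as np
from bench import ctrl
from scipy.spatial.transform import Rotation as R
def ray(c,pts,z):
    K=np.array(c["camera_matrix"]);T=np.array(c["T"])
    u=cv2.undistortPoints(np.array(pts,float).reshape(-1,1,2),K,np.array(c["D"])).reshape(-1,2)
    d=np.c_[u,np.ones(len(u))]@T[:3,:3].T;o=T[:3,3]
    return o+d*((z-o[2])/d[:,2])[:,None]
def px(c,P):
    T=np.linalg.inv(np.array(c["T"]))
    return cv2.projectPoints(np.array(P,float).reshape(-1,1,3),cv2.Rodrigues(T[:3,:3])[0],T[:3,3],np.array(c["camera_matrix"]),np.array(c["D"]))[0].reshape(-1,2)
E
python3 - <<'E'
from h import *
im=cv2.imread("pics/top0.png");c=ctrl.camera_info("top")
hsv=cv2.cvtColor(im,cv2.COLOR_BGR2HSV)
m=((hsv[...,0]>105)&(hsv[...,0]<125)&(hsv[...,1]>120)).astype(np.uint8);m[:, :400]=0;m[320:]=0;m[:,500:]=0
k=max(cv2.findContours(m,0,2)[0],key=cv2.contourArea);r=cv2.minAreaRect(k);b=cv2.boxPoints(r)
print("tray",r,ray(c,b,.04).round(4).tolist(),ray(c,[r[0]],.03).round(4))
for n,p in dict(hs=[[267,220],[386,222],[386,268],[267,265]]).items(): print(n,ray(c,p,.04).round(4).tolist())
cv2.imwrite("pics/crop1.png",cv2.resize(im[210:290,255:400],None,fx=5.5,fy=5.5,interpolation=cv2.INTER_CUBIC))
E
```

```text
tray ((451.40045166015625, 266.416748046875), (66.39048767089844, 84.08177947998047), 7.907163143157959) [[0.388, -0.2228, 0.04], [0.5862, -0.2582, 0.04], [0.5613, -0.4149, 0.04], [0.3648, -0.3769, 0.04]] [[ 0.4738 -0.3209  0.03  ]]
hs [[0.5936, 0.1244, 0.04], [0.5835, -0.1655, 0.04], [0.4727, -0.162, 0.04], [0.4844, 0.1249, 0.04]]
```

View pics/crop1.png

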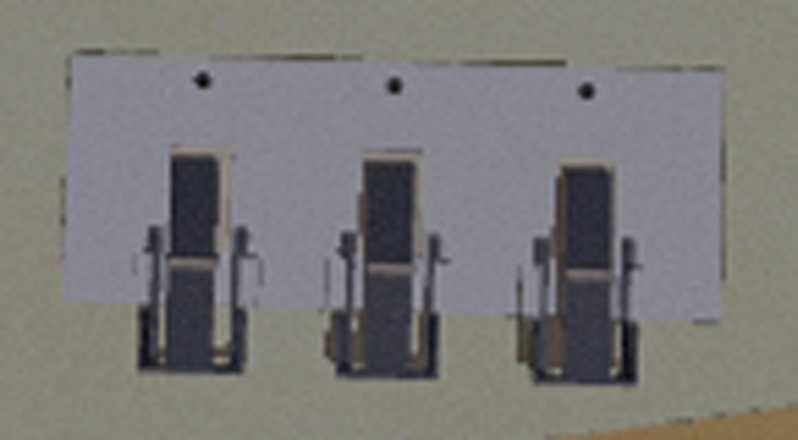

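```bash
python3 - <<'E'
from h import *
c=ctrl.camera_info("top")
f=lambda p:(np.array(p)+.5)/5.5-.5+[255,210]
for n,p,z in [("bead",[[191,262],[389,268],[589,274]],.073),("backtop",[[192,371],[387,377],[585,383]],.066),("hs",[[72,57],[722,70],[720,322],[63,301]],.04),("holes",[[203,80],[394,86],[586,91]],.04)]:
    P=ray(c,f(p),z);print(n,P.round(4).tolist());
    d=P[1]-P[0];print(np.degrees(np.arctan2(-d[0],d[1]))%360,np.linalg.norm(d))
s=ctrl.get_state();print(R.from_rotvec(s["eef_rot"]).as_matrix().round(3))
E
```

```text
bead [[0.5025, 0.0677, 0.073], [0.4986, -0.0169, 0.073], [0.4947, -0.102, 0.073]]
177.34413258485517 0.08467878730139784
backtop [[0.4561, 0.0684, 0.066], [0.4523, -0.0151, 0.066], [0.4484, -0.0995, 0.066]]
177.38016113347007 0.08355290847168328
hs [[0.5937, 0.1228, 0.04], [0.5827, -0.1652, 0.04], [0.4724, -0.1608, 0.04], [0.4861, 0.1272, 0.04]]
177.81808505611687 0.28814476362084646
holes [[0.5824, 0.0645, 0.04], [0.5782, -0.0202, 0.04], [0.5745, -0.105, 0.04]]
177.17533584170062 0.0847978464346176
[[ 0.428 -0.904 -0.001]
 [-0.904 -0.428  0.001]
 [-0.001  0.    -1.   ]]
```

Emit:
play_rows --increments '[[[0, 0, 0, 0, 0, 7, 1], [0, 0, 0, 0, 0, 7, 1], [0, 0, 0, 0, 0, 7, 1], [0, 0, 0, 0, 0, 7, 1], [-4, -1.3, 0, 0, 0, 0, 1], [-4, -1.3, 0, 0, 0, 0, 1], [-4, -1.3, 0, 0, 0, 0, 1], [-4, -1.3, 0, 0, 0, 0, 1], [-4, -1.3, 0, 0, 0, 0, 1], [-4, -1.3, 0, 0, 0, 0, 1], [-4, -1.3, 0, 0, 0, 0, 1], [-4, -1.3, 0, 0, 0, 0, 1], [-4, -1.3, 0, 0, 0, 0, 1], [-4, -1.3, 0, 0, 0, 0, 1], [-4, -1.3, 0, 0, 0, 0, 1], [-4, -1.3, 0, 0, 0, 0, 1], [-4, -1.3, 0, 0, 0, 0, 1], [-4, -1.3, 0, 0, 0, 0, 1], [-4, -1.3, 0, 0, 0, 0, 1], [0, 0, 0, 0, 0, 0, 1]]]' --newtons 40

```text
time: 2.1
position: [0.5062, 0.0452, 0.2254]
eef_rot: [2.139, -2.299, -0.018]
contact_force: [-0.4, -0.4, -1.0]
finger_gap: -0.001
```

```bash
cat >>h.py <<'E'
def to(p):
    s=ctrl.get_state();r=R.from_rotvec(s["eef_rot"]);M=r.as_matrix()
    D=np.array([[-.046,-.999,0],[-.999,.046,0],[0,0,-1]]).T
    print("t",round(s["time"],2),"pos",s["position"].round(4),"F",s["contact_force"].round(2),"gap",round(s["finger_gap"],3))
    print("shift cm",(M.T@(np.array(p)-s["position"])*100).round(2),"rot deg",np.degrees(R.from_matrix(M.T@D).as_rotvec()).round(2))
E
python3 -c "
from h import *
to([.5025,.0677,.12])"
```

```text
t 2.1 pos [0.5062 0.0452 0.2254] F [-0.44 -0.43 -1.02] gap -0.001
shift cm [-2.15  0.43 10.56] rot deg [ 0.54  0.39 -1.51]
```

Emit:
play_rows --increments '[[[-0.5, 0.1, 2, 0.5, 0.4, -1.5, 1], [-0.6, 0.1, 2, 0, 0, 0, 1], [-0.6, 0.1, 2, 0, 0, 0, 1], [-0.4, 0.1, 2, 0, 0, 0, 1], [0, 0, 2, 0, 0, 0, 1], [0, 0, 0, 0, 0, 0, 1]]]'

```text
time: 2.7
position: [0.5021, 0.0674, 0.1212]
eef_rot: [2.173, -2.266, -0.001]
contact_force: [-0.5, 0.4, 0.6]
finger_gap: 0.001
```

```bash
python3 - <<'E'
from h import *
c=ctrl.camera_info("wrist");im=ctrl.get_image("wrist");cv2.imwrite("pics/w1.png",im)
to([.5025,.0677,.09])
B=[[.5025,.0677,.073],[.4986,-.0169,.073],[.4947,-.102,.073]]
print(px(c,B).round(1)); print(np.round(c["T"],3).tolist())
E
```

```text
t 2.75 pos [0.5029 0.0676 0.1225] F [-0.04  0.59  0.88] gap -0.001
shift cm [-0.01  0.04  3.25] rot deg [ 0.02 -0.03  0.25]
[[314.2 221.4]
 [453.4 221.9]
 [591.9 222.2]]
[[-0.042, -0.958, -0.282, 0.573], [-0.999, 0.04, 0.012, 0.064], [-0.0, 0.283, -0.959, 0.265], [0.0, 0.0, 0.0, 1.0]]
```

View pics/w1.png

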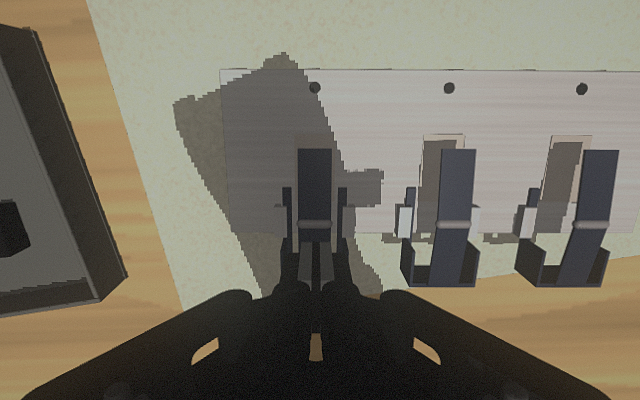

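Beads in the wrist view are at (315,223), (453,225) and (592,226), within 2 px of the predictions from the top view, so I can press. First I descend to just above the left bead.

Emit:
play_rows --increments '[[[0, 0, 1.5, 0, 0, 0, 1], [0, 0, 1.5, 0, 0, 0, 1], [0, 0, 0.8, 0, 0, 0, 1], [0, 0, 0, 0, 0, 0, 1], [0, 0, 0, 0, 0, 0, 1]]]'

```text
time: 3.25
position: [0.5061, 0.0668, 0.0884]
eef_rot: [-2.17, 2.266, -0.006]
contact_force: [0.0, 0.4, 0.3]
finger_gap: 0.002
```

Emit:
play_rows --increments '[[[0, 0, 0.2, 0, 0, 0, 1], [0, 0, 0.2, 0, 0, 0, 1], [0, 0, 0, 0, 0, 0, 1]]]'

```text
time: 3.55
position: [0.5073, 0.0669, 0.086]
eef_rot: [-2.168, 2.265, -0.009]
contact_force: [-0.4, 0.2, -0.1]
finger_gap: 0.001
```

Emit:
play_rows --increments '[[[0, 0.2, 0.3, 0, 0, 0, 1], [0, 0.2, 0.3, 0, 0, 0, 1], [0, 0.1, 0.2, 0, 0, 0, 1], [0, 0, 0, 0, 0, 0, 1]]]'

```text
time: 3.95
position: [0.5019, 0.0672, 0.0775]
eef_rot: [-2.168, 2.264, -0.009]
contact_force: [0.1, -0.5, 0.5]
finger_gap: -0.0
```

```bash
python3 -c "
from h import *
to([.5025,.0677,.074])"
```

```text
t 3.95 pos [0.5019 0.0672 0.0775] F [ 0.13 -0.46  0.47] gap -0.0
shift cm [-0.06 -0.06  0.35] rot deg [-0.51  0.05  0.14]
```

Emit:
play_rows --increments '[[[0, 0, 0.15, 0, 0, 0, 1], [0, 0, 0.15, 0, 0, 0, 1], [0, 0, 0.1, 0, 0, 0, 1]]]'

```text
time: 4.25
position: [0.502, 0.0672, 0.0733]
eef_rot: [-2.168, 2.264, -0.009]
contact_force: [-0.3, -1.0, 1.9]
finger_gap: -0.001
```

Emit:
play_rows --increments '[[[0, 0, 0.1, 0, 0, 0, 1]]]'

```text
time: 4.35
position: [0.5022, 0.0672, 0.0723]
eef_rot: [-2.168, 2.264, -0.01]
contact_force: [-0.7, -0.5, 5.0]
finger_gap: 0.004
```

Emit:
play_rows --increments '[[[0, 0, 0.1, 0, 0, 0, 1]]]'

```text
time: 4.45
position: [0.5024, 0.0672, 0.0715]
eef_rot: [-2.167, 2.264, -0.01]
contact_force: [-2.0, -1.5, 7.3]
finger_gap: 0.003
```

Emit:
play_rows --increments '[[[0, 0, 0.02, 0, 0, 0, 1], [0, 0, 0.02, 0, 0, 0, 1]]]'

```text
time: 4.65
position: [0.5024, 0.0672, 0.0716]
eef_rot: [-2.167, 2.264, -0.01]
contact_force: [-2.2, -0.7, 6.6]
finger_gap: 0.004
```

Emit:
play_rows --increments '[[[0, 0, 0.02, 0, 0, 0, 1], [0, 0, 0.02, 0, 0, 0, 1]]]'

```text
time: 4.85
position: [0.5024, 0.0672, 0.0718]
eef_rot: [-2.167, 2.264, -0.011]
contact_force: [-1.9, -0.3, 6.6]
finger_gap: -0.002
```

Emit:
play_rows --increments '[[[0, 0, 0.08, 0, 0, 0, 1], [0, 0, 0.05, 0, 0, 0, 1]]]'

```text
time: 5.05
position: [0.5024, 0.0673, 0.0712]
eef_rot: [-2.167, 2.264, -0.011]
contact_force: [-1.5, -0.1, 8.4]
finger_gap: 0.001
```

Emit:
play_rows --increments '[[[0, 0, 0.04, 0, 0, 0, 1], [0, 0, 0.04, 0, 0, 0, 1], [0, 0, 0.04, 0, 0, 0, 1]]]'

```text
time: 5.35
position: [0.5024, 0.0672, 0.0712]
eef_rot: [-2.167, 2.264, -0.012]
contact_force: [-3.0, -0.8, 6.8]
finger_gap: -0.001
```

Emit:
play_rows --increments '[[[0, 0, 0.04, 0, 0, 0, 1], [0, 0, 0.03, 0, 0, 0, 1], [0, 0, 0.04, 0, 0, 0, 1]]]'

```text
time: 5.65
position: [0.5024, 0.0672, 0.0712]
eef_rot: [-2.166, 2.264, -0.013]
contact_force: [-2.0, 0.1, 7.9]
finger_gap: 0.002
```

Emit:
play_rows --increments '[[[0, 0, 0.04, 0, 0, 0, 1], [0, 0, 0.03, 0, 0, 0, 1], [0, 0, 0.04, 0, 0, 0, 1]]]'

```text
time: 5.95
position: [0.5024, 0.0672, 0.0713]
eef_rot: [-2.166, 2.264, -0.014]
contact_force: [-1.2, -0.8, 7.0]
finger_gap: 0.002
```

Emit:
play_rows --increments '[[[0, 0, 0.05, 0, 0, 0, 1], [0, 0, 0.04, 0, 0, 0, 1], [0, 0, 0.04, 0, 0, 0, 1], [0, 0, 0.04, 0, 0, 0, 1]]]'

```text
time: 6.35
position: [0.5024, 0.0672, 0.0712]
eef_rot: [-2.166, 2.264, -0.015]
contact_force: [-3.2, -0.4, 7.9]
finger_gap: -0.001
```

Emit:
play_rows --increments '[[[0, 0, -0.5, 0, 0, 0, 1], [0, 0, -1, 0, 0, 0, 1], [1.5, 0, -0.2, 0, 0, 0, 1], [1.5, 0, 0, 0, 0, 0, 1], [1.5, 0, 0, 0, 0, 0, 1], [1.5, 0, 0, 0, 0, 0, 1], [1.5, 0, 0, 0, 0, 0, 1], [0.8, 0, 0, 0, 0, 0, 1], [0, 0, 0, 0, 0, 0, 1], [0, 0, 0, 0, 0, 0, 1]]]'

```text
time: 7.35
position: [0.5002, -0.0169, 0.0935]
eef_rot: [-2.165, 2.259, -0.018]
contact_force: [0.2, 0.2, 0.3]
finger_gap: 0.005
```

```bash
python3 -c "
from h import *
to([.4986,-.0169,.077])"
```

```text
t 7.35 pos [ 0.5002 -0.0169  0.0935] F [0.24 0.17 0.27] gap 0.005
shift cm [0.   0.19 1.65] rot deg [-0.98  0.06  0.21]
```

Left tongue: about 2.6 mm at about 8 N, so sound. Now the middle one.

Emit:
play_rows --increments '[[[0, 0.1, 0.6, -1, 0, 0.2, 1], [0, 0.2, 0.6, 0, 0, 0, 1], [0, 0.1, 0.4, 0, 0, 0, 1], [0, 0.1, 0, 0, 0, 0, 1], [0, 0, 0, 0, 0, 0, 1]]]'

```text
time: 7.85
position: [0.4947, -0.0137, 0.0756]
eef_rot: [2.174, -2.268, -0.006]
contact_force: [-0.3, 0.1, 0.6]
finger_gap: 0.005
```

Emit:
play_rows --increments '[[[0, 0, 0.1, 0, 0, 0, 1], [0, 0, 0.1, 0, 0, 0, 1]]]'

```text
time: 8.05
position: [0.4948, -0.0135, 0.0736]
eef_rot: [2.174, -2.267, -0.005]
contact_force: [0.2, 0.2, 1.3]
finger_gap: 0.004
```

Emit:
play_rows --increments '[[[0, 0, 0.1, 0, 0, 0, 1]]]'

```text
time: 8.15
position: [0.495, -0.0135, 0.0727]
eef_rot: [-2.174, 2.267, 0.005]
contact_force: [-0.2, 0.1, 2.0]
finger_gap: 0.004
```

Emit:
play_rows --increments '[[[0, 0, 0.1, 0, 0, 0, 1]]]'

```text
time: 8.25
position: [0.4951, -0.0135, 0.0718]
eef_rot: [-2.174, 2.267, 0.005]
contact_force: [-0.4, 1.0, 2.1]
finger_gap: -0.002
```

Emit:
play_rows --increments '[[[0, 0, 0.1, 0, 0, 0, 1], [0, 0, 0.1, 0, 0, 0, 1]]]'

```text
time: 8.45
position: [0.4953, -0.0135, 0.0701]
eef_rot: [-2.174, 2.267, 0.004]
contact_force: [-0.9, 0.7, 4.1]
finger_gap: 0.004
```

Emit:
play_rows --increments '[[[0, 0, 0.1, 0, 0, 0, 1]]]'

```text
time: 8.55
position: [0.4954, -0.0135, 0.0692]
eef_rot: [-2.174, 2.267, 0.004]
contact_force: [-0.9, 0.8, 5.8]
finger_gap: 0.0
```

Emit:
play_rows --increments '[[[0, 0, 0.1, 0, 0, 0, 1]]]'

```text
time: 8.65
position: [0.4954, -0.0136, 0.0683]
eef_rot: [-2.173, 2.267, 0.004]
contact_force: [-1.7, -0.0, 7.3]
finger_gap: 0.001
```

Emit:
play_rows --increments '[[[0, 0, 0.1, 0, 0, 0, 1], [0, 0, 0.05, 0, 0, 0, 1]]]'

```text
time: 8.85
position: [0.4955, -0.0136, 0.0672]
eef_rot: [-2.173, 2.267, 0.003]
contact_force: [-2.2, -0.1, 8.4]
finger_gap: -0.001
```

Emit:
play_rows --increments '[[[0, 0, 0.04, 0, 0, 0, 1], [0, 0, 0.04, 0, 0, 0, 1], [0, 0, 0.04, 0, 0, 0, 1], [0, 0, 0.04, 0, 0, 0, 1]]]'

```text
time: 9.25
position: [0.4956, -0.0136, 0.0667]
eef_rot: [-2.173, 2.267, 0.002]
contact_force: [-2.3, 0.2, 8.3]
finger_gap: 0.002
```

Emit:
play_rows --increments '[[[0, 0, 0.04, 0, 0, 0, 1], [0, 0, 0.04, 0, 0, 0, 1], [0, 0, 0.04, 0, 0, 0, 1], [0, 0, 0.04, 0, 0, 0, 1]]]'

```text
time: 9.65
position: [0.4956, -0.0135, 0.0663]
eef_rot: [-2.173, 2.267, 0.001]
contact_force: [-2.3, -0.2, 9.4]
finger_gap: 0.0
```

Emit:
play_rows --increments '[[[0, 0, 0.04, 0, 0, 0, 1], [0, 0, 0.04, 0, 0, 0, 1], [0, 0, 0.04, 0, 0, 0, 1], [0, 0, 0.04, 0, 0, 0, 1]]]'

```text
time: 10.05
position: [0.4955, -0.0136, 0.0661]
eef_rot: [-2.173, 2.267, -0.0]
contact_force: [-3.1, 0.1, 9.6]
finger_gap: -0.001
```

Emit:
play_rows --increments '[[[0, 0, -0.1, 0, 0, 0, 1], [0, 0, 0.02, 0, 0, 0, 1], [0, 0, 0.03, 0, 0, 0, 1], [0, 0, 0.03, 0, 0, 0, 1]]]'

```text
time: 10.45
position: [0.4955, -0.0135, 0.0674]
eef_rot: [-2.172, 2.267, -0.001]
contact_force: [-1.8, 0.3, 7.7]
finger_gap: 0.006
```

Emit:
play_rows --increments '[[[0, 0, 0.03, 0, 0, 0, 1], [0, 0, 0.03, 0, 0, 0, 1], [0, 0, 0.03, 0, 0, 0, 1], [0, 0, 0.03, 0, 0, 0, 1], [0, 0, 0.03, 0, 0, 0, 1]]]'

```text
time: 10.95
position: [0.4955, -0.0135, 0.0672]
eef_rot: [-2.172, 2.267, -0.003]
contact_force: [-1.9, -1.0, 8.2]
finger_gap: -0.0
```

Emit:
play_rows --increments '[[[0, 0, -0.5, 0, 0, 0, 1], [0, 0, -1, 0, 0, 0, 1], [1.5, 0, -1, 0, 0, 0, 1], [1.5, 0, 0, 0, 0, 0, 1], [1.5, 0, 0, 0, 0, 0, 1], [1.5, 0, 0, 0, 0, 0, 1], [1.5, 0, 0, 0, 0, 0, 1], [0.8, 0, 0, 0, 0, 0, 1], [0, 0, 0, 0, 0, 0, 1], [0, 0, 0, 0, 0, 0, 1]]]'

```text
time: 11.95
position: [0.493, -0.0984, 0.0969]
eef_rot: [-2.172, 2.263, -0.005]
contact_force: [-0.0, -0.1, -0.4]
finger_gap: -0.004
```

```bash
python3 -c "
from h import *
to([.4947,-.102,.077])"
```

```text
t 11.95 pos [ 0.493  -0.0984  0.0969] F [-0.05 -0.12 -0.38] gap -0.004
shift cm [ 0.36 -0.17  1.99] rot deg [-0.32  0.07  0.3 ]
```

Middle tongue: about 6.5 mm at about 8 N, so tired. The right one is next.

Emit:
play_rows --increments '[[[0.2, -0.1, 0.7, 0, 0, 0.3, 1], [0.2, 0, 0.7, 0, 0, 0, 1], [0, 0, 0.5, 0, 0, 0, 1], [0, 0, 0, 0, 0, 0, 1], [0, 0, 0, 0, 0, 0, 1]]]'

```text
time: 12.45
position: [0.4939, -0.0999, 0.0756]
eef_rot: [-2.17, 2.265, -0.002]
contact_force: [0.5, 0.1, 0.4]
finger_gap: 0.002
```

Emit:
play_rows --increments '[[[0, 0, 0.1, 0, 0, 0, 1], [0, 0, 0.1, 0, 0, 0, 1]]]'

```text
time: 12.65
position: [0.4941, -0.0996, 0.0736]
eef_rot: [-2.17, 2.265, -0.003]
contact_force: [-0.4, -0.8, 1.4]
finger_gap: 0.001
```

Emit:
play_rows --increments '[[[0, 0, 0.1, 0, 0, 0, 1]]]'

```text
time: 12.75
position: [0.4943, -0.0997, 0.0728]
eef_rot: [-2.17, 2.264, -0.003]
contact_force: [-1.5, 0.3, 3.3]
finger_gap: 0.001
```

Emit:
play_rows --increments '[[[0, 0, 0.1, 0, 0, 0, 1]]]'

```text
time: 12.85
position: [0.4944, -0.0997, 0.072]
eef_rot: [-2.17, 2.264, -0.004]
contact_force: [-1.6, -0.2, 4.9]
finger_gap: -0.005
```

Emit:
play_rows --increments '[[[0, 0, 0.1, 0, 0, 0, 1]]]'

```text
time: 12.95
position: [0.4945, -0.0997, 0.0713]
eef_rot: [-2.17, 2.264, -0.004]
contact_force: [-2.9, 0.5, 7.4]
finger_gap: -0.001
```

Emit:
play_rows --increments '[[[0, 0, 0.06, 0, 0, 0, 1]]]'

```text
time: 13.05
position: [0.4946, -0.0997, 0.0711]
eef_rot: [-2.17, 2.264, -0.005]
contact_force: [-2.7, 0.2, 8.0]
finger_gap: 0.001
```

Emit:
play_rows --increments '[[[0, 0, 0.04, 0, 0, 0, 1], [0, 0, 0.04, 0, 0, 0, 1]]]'

```text
time: 13.25
position: [0.4946, -0.0997, 0.0712]
eef_rot: [-2.169, 2.264, -0.005]
contact_force: [-1.9, 0.9, 7.6]
finger_gap: -0.002
```

Emit:
play_rows --increments '[[[0, 0, 0.04, 0, 0, 0, 1], [0, 0, 0.04, 0, 0, 0, 1], [0, 0, 0.04, 0, 0, 0, 1]]]'

```text
time: 13.55
position: [0.4946, -0.0997, 0.0713]
eef_rot: [-2.169, 2.264, -0.007]
contact_force: [-2.0, 0.5, 8.0]
finger_gap: -0.004
```

Emit:
play_rows --increments '[[[0, 0, 0.04, 0, 0, 0, 1], [0, 0, 0.04, 0, 0, 0, 1], [0, 0, 0.04, 0, 0, 0, 1]]]'

```text
time: 13.85
position: [0.4945, -0.0997, 0.0713]
eef_rot: [-2.169, 2.264, -0.008]
contact_force: [-3.1, -0.4, 6.6]
finger_gap: 0.003
```

Emit:
play_rows --increments '[[[0, 0, 0.04, 0, 0, 0, 1], [0, 0, 0.04, 0, 0, 0, 1], [0, 0, 0.04, 0, 0, 0, 1]]]'

```text
time: 14.15
position: [0.4945, -0.0997, 0.0714]
eef_rot: [-2.168, 2.264, -0.009]
contact_force: [-2.5, 0.9, 7.1]
finger_gap: 0.0
```

Emit:
play_rows --increments '[[[0, 0, 0.04, 0, 0, 0, 1], [0, 0, 0.04, 0, 0, 0, 1], [0, 0, 0.04, 0, 0, 0, 1]]]'

```text
time: 14.45
position: [0.4945, -0.0997, 0.0714]
eef_rot: [-2.168, 2.264, -0.01]
contact_force: [-3.0, 0.5, 6.7]
finger_gap: 0.003
```

Right tongue: about 2.6 mm, sound. The middle clip is the tired one, so I move over its grip point with the jaws part open.

Emit:
play_rows --increments '[[[0, 0, -1, 0, 0, 0, 1], [0, 0, -2, 0, 0, 0, 1], [0, 0, -2, 0, 0, 0, 1], [-1.5, 0.6, 0, 0, 0, 0, 0.35], [-1.5, 0.6, 0, 0, 0, 0, 0.35], [-1.5, 0.6, 0, 0, 0, 0, 0.35], [-1.5, 0.6, 0, 0, 0, 0, 0.35], [-1.5, 0.4, 0, 0, 0, 0, 0.35], [-0.5, 0, 0, 0, 0, 0, 0.35], [0, 0, 0, 0, 0, 0, 0.35], [0, 0, 0, 0, 0, 0, 0.35]]]'

```text
time: 15.55
position: [0.4705, -0.0172, 0.1285]
eef_rot: [-2.163, 2.264, -0.017]
contact_force: [-0.2, -0.1, -0.2]
finger_gap: 0.651
```

```bash
python3 - <<'E'
from h import *
c=ctrl.camera_info("wrist");im=ctrl.get_image("wrist");cv2.imwrite("pics/w2.png",im)
to([.4636,-.0153,.032])
print("bead, back centre top:",px(c,[[.4986,-.0169,.073],[.4516,-.0147,.066]]).round(1))
E
```

```text
t 15.6 pos [ 0.4706 -0.0173  0.1285] F [ 0.51  0.46 -0.02] gap 0.65
shift cm [-0.17  0.86  9.64] rot deg [-0.87  0.01  0.02]
bead, back centre top: [[312.2 175.6]
 [312.4 243.1]]
```

View pics/w2.png

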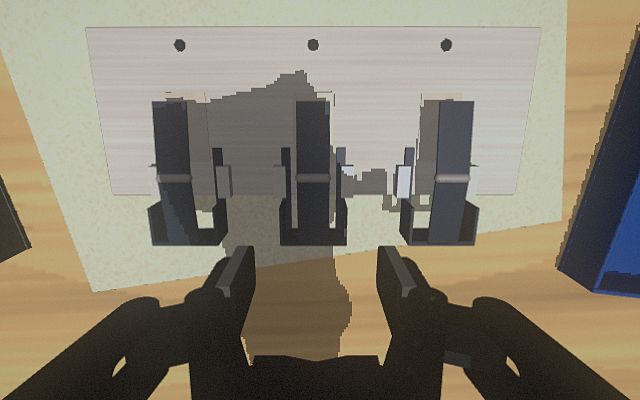

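The clip's bead is at (313,178) and the back wall at (313,244), both as predicted. The jaws straddle it with room to the neighbours.

Emit:
play_rows --increments '[[[-0.2, 0.3, 1, -0.9, 0, 0, 0.35], [0, 0.3, 1, 0, 0, 0, 0.35], [0, 0.3, 1, 0, 0, 0, 0.35], [0, 0.2, 1, 0, 0, 0, 0.35], [0, 0, 0, 0, 0, 0, 0.35], [0, 0, 0, 0, 0, 0, 0.35]]]'

```text
time: 16.2
position: [0.4579, -0.0169, 0.0835]
eef_rot: [2.164, -2.273, -0.005]
contact_force: [-0.2, 0.2, 0.2]
finger_gap: 0.653
```

```bash
python3 -c "
from h import *
to([.4636,-.0153,.032])"
```

```text
t 16.2 pos [ 0.4579 -0.0169  0.0835] F [-0.18  0.15  0.25] gap 0.653
shift cm [-0.19 -0.59  5.15] rot deg [ 0.29 -0.03 -0.18]
```

Emit:
play_rows --increments '[[[-0.1, -0.3, 0.8, 0.3, 0, -0.2, 0.35], [-0.1, -0.3, 0.8, 0, 0, 0, 0.35], [0, 0, 0.8, 0, 0, 0, 0.35], [0, 0, 0.8, 0, 0, 0, 0.35], [0, 0, 0.8, 0, 0, 0, 0.35], [0, 0, 0, 0, 0, 0, 0.35], [0, 0, 0, 0, 0, 0, 0.35]]]'

```text
time: 16.9
position: [0.4653, -0.0149, 0.04]
eef_rot: [-2.17, 2.27, -0.002]
contact_force: [0.4, -0.2, 0.8]
finger_gap: 0.648
```

```bash
python3 -c "
from h import *
to([.4636,-.0153,.032])"
```

```text
t 16.9 pos [ 0.4653 -0.0149  0.04  ] F [ 0.42 -0.21  0.83] gap 0.648
shift cm [0.05 0.16 0.79] rot deg [-0.09 -0.02  0.06]
```

Emit:
play_rows --increments '[[[0, 0.1, 0.4, 0, 0, 0, 0.35], [0, 0.1, 0.4, 0, 0, 0, 0.35], [0, 0, 0, 0, 0, 0, 0.35], [0, 0, 0, 0, 0, 0, 0.5], [0, 0, 0, 0, 0, 0, 0.7], [0, 0, 0, 0, 0, 0, 0.7], [0, 0, 0, 0, 0, 0, 0.7], [0, 0, 0, 0, 0, 0, 0.7]]]' --newtons 40

```text
time: 17.7
position: [0.4635, -0.0149, 0.0321]
eef_rot: [-2.169, 2.27, -0.004]
contact_force: [0.8, -0.4, -1.0]
finger_gap: 0.511
```

```bash
python3 -c "
from h import *
to([.4636,-.0153,.032])"
```

```text
t 17.7 pos [ 0.4635 -0.0149  0.0321] F [ 0.83 -0.41 -1.02] gap 0.511
shift cm [ 0.04 -0.01  0.02] rot deg [-0.17 -0.02  0.05]
```

Emit:
play_rows --increments '[[[0, 0.4, 0, 0, 0, 0, 0.8], [0, 0.5, 0, 0, 0, 0, 0.8], [0, 0.5, 0, 0, 0, 0, 0.8], [0, 0.5, 0, 0, 0, 0, 0.8]]]' --newtons 50

```text
time: 18.1
position: [0.4433, -0.0139, 0.032]
eef_rot: [-2.169, 2.27, -0.004]
contact_force: [0.3, 0.3, -1.0]
finger_gap: 0.508
```

```bash
python3 -c "
from h import *
to([.4116,-.0129,.0322])"
```

```text
t 18.1 pos [ 0.4433 -0.0139  0.032 ] F [ 0.33  0.34 -1.01] gap 0.508
shift cm [ 0.04  3.17 -0.03] rot deg [-0.17 -0.02  0.04]
```

Emit:
play_rows --increments '[[[0, 0.5, 0, 0, 0, 0, 0.8], [0, 0.5, 0, 0, 0, 0, 0.8], [0, 0.5, 0, 0, 0, 0, 0.8], [0, 0.5, 0, 0, 0, 0, 0.8], [0, 0.5, 0, 0, 0, 0, 0.8], [0, 0.5, 0, 0, 0, 0, 0.8], [0, 0.2, 0, 0, 0, 0, 0.8], [0, 0, 0, 0, 0, 0, 0.8]]]'

```text
time: 18.9
position: [0.4071, -0.0124, 0.032]
eef_rot: [-2.17, 2.27, -0.003]
contact_force: [-0.3, 0.6, -0.9]
finger_gap: 0.508
```

Emit:
play_rows --increments '[[[0, 0, -0.7, 0, 0, 0, 0.8], [0, 0, -1.2, 0, 0, 0, 0.8], [0, 0, -1.5, 0, 0, 0, 0.8], [0, 0, -1.5, 0, 0, 0, 0.8], [0, 0, -1.5, 0, 0, 0, 0.8], [0, 0, -1.5, 0, 0, 0, 0.8], [0, 0, -1.5, 0, 0, 0, 0.8], [0, 0, 0, 0, 0, 0, 0.8], [0, 0, 0, 0, 0, 0, 0.8]]]'

```text
time: 19.8
position: [0.4085, -0.012, 0.1329]
eef_rot: [-2.169, 2.268, -0.005]
contact_force: [-0.1, -0.6, -1.8]
finger_gap: 0.508
```

```bash
python3 - <<'E'
from h import *
im=ctrl.get_image("scene");im2=ctrl.get_image("wrist")
cv2.imwrite("pics/s2.png",np.vstack([cv2.resize(im[100:280,220:460],(800,600))[:340],cv2.resize(im2,(800,500))[:260]]))
to([.442,-.3195,.12])
E
```

```text
t 19.9 pos [ 0.4082 -0.0119  0.1324] F [-0.62  0.27 -0.56] gap 0.51
shift cm [30.58 -4.75  1.25] rot deg [-0.22  0.02  0.08]
```

View pics/s2.png

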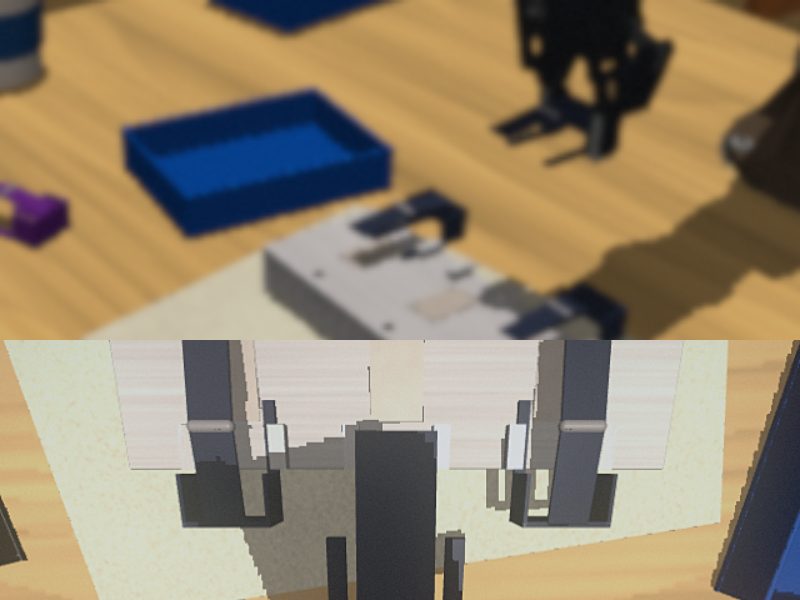

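The clip is out and held level in the jaws, and both neighbours are still seated. I carry it to the tray.

Emit:
play_rows --increments '[[[1, -0.2, 0, 0, 0, 0, 0.8], [2, -0.3, 0, 0, 0, 0, 0.8], [2, -0.3, 0, 0, 0, 0, 0.8], [2, -0.3, 0, 0, 0, 0, 0.8], [2, -0.3, 0, 0, 0, 0, 0.8], [2, -0.3, 0, 0, 0, 0, 0.8], [2, -0.3, 0, 0, 0, 0, 0.8], [2, -0.3, 0, 0, 0, 0, 0.8], [2, -0.3, 0, 0, 0, 0, 0.8], [2, -0.3, 0, 0, 0, 0, 0.8], [2, -0.3, 0, 0, 0, 0, 0.8], [2, -0.3, 0, 0, 0, 0, 0.8], [2, -0.3, 0, 0, 0, 0, 0.8], [2, -0.3, 0, 0, 0, 0, 0.8], [2, -0.3, 0, 0, 0, 0, 0.8], [1, -0.3, 0, 0, 0, 0, 0.8], [0, 0, 0, 0, 0, 0, 0.8], [0, 0, 0, 0, 0, 0, 0.8]]]'

```text
time: 21.7
position: [0.4319, -0.3361, 0.1176]
eef_rot: [2.161, -2.264, -0.028]
contact_force: [-0.4, 0.7, -0.5]
finger_gap: 0.511
```

```bash
python3 - <<'E'
from h import *
im=ctrl.get_image("top");cv2.imwrite("pics/t2.png",cv2.resize(im[200:330,380:540],(800,600)[:2] if 0 else (738,600)))
to([.442,-.3195,.06])
E
```

```text
t 21.75 pos [ 0.4319 -0.3359  0.1176] F [ 0.07  1.34 -0.87] gap 0.51
shift cm [-1.66 -1.05  5.75] rot deg [ 1.19  0.24 -0.01]
```

View pics/t2.png

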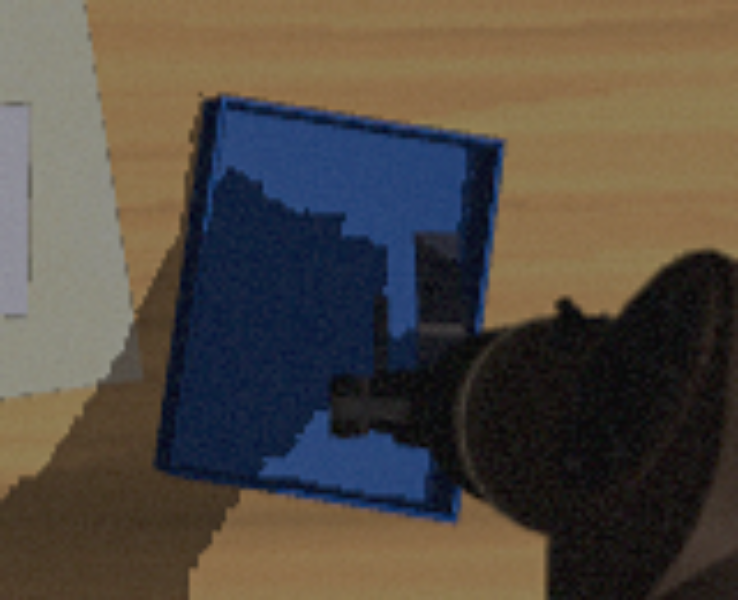

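The tray rim's centre is near crop (335,307) and the held clip's bead is at (440,330), partly from parallax. I need about 17 mm to the left and 10 mm forward.

Emit:
play_rows --increments '[[[-0.6, -0.4, 0.5, 1.2, 0.2, 0, 0.8], [-0.6, -0.4, 1, 0, 0, 0, 0.8], [-0.5, -0.3, 1, 0, 0, 0, 0.8], [0, 0, 1, 0, 0, 0, 0.8], [0, 0, 1, 0, 0, 0, 0.8], [0, 0, 0.8, 0, 0, 0, 0.8], [0, 0, 0, 0, 0, 0, 0.8], [0, 0, 0, 0, 0, 0, 0.8]]]'

```text
time: 22.55
position: [0.4442, -0.3142, 0.0596]
eef_rot: [-2.176, 2.266, 0.006]
contact_force: [0.4, 0.0, -1.0]
finger_gap: 0.507
```

```bash
python3 -c "
from h import *
to([.442,-.3195,.004])"
```

```text
t 22.55 pos [ 0.4442 -0.3142  0.0596] F [ 0.39  0.   -1.  ] gap 0.507
shift cm [0.55 0.18 5.56] rot deg [0.15 0.16 0.31]
```

Emit:
play_rows --increments '[[[0.2, 0, 1, 0, 0, 0, 0.8], [0.2, 0.1, 1, 0, 0, 0, 0.8], [0, 0.1, 1, 0, 0, 0, 0.8], [0, 0, 0.8, 0, 0, 0, 0.8], [0, 0, 0, 0, 0, 0, 0.8], [0, 0, 0, 0, 0, 0, 0.8]]]'

```text
time: 23.15
position: [0.4415, -0.3195, 0.0183]
eef_rot: [-2.174, 2.268, 0.005]
contact_force: [-0.2, 0.1, -1.4]
finger_gap: 0.506
```

Emit:
play_rows --increments '[[[0, 0, 0.3, 0, 0, 0, 0.8], [0, 0, 0.3, 0, 0, 0, 0.8]]]'

```text
time: 23.35
position: [0.442, -0.3196, 0.0126]
eef_rot: [-2.174, 2.267, 0.003]
contact_force: [0.4, -0.3, -0.6]
finger_gap: 0.508
```

Emit:
play_rows --increments '[[[0, 0, 0.2, 0, 0, 0, 0.8], [0, 0, 0.2, 0, 0, 0, 0.8]]]'

```text
time: 23.55
position: [0.4423, -0.3197, 0.0086]
eef_rot: [-2.174, 2.267, 0.002]
contact_force: [0.2, 0.4, -0.3]
finger_gap: 0.504
```

Emit:
play_rows --increments '[[[0, 0, 0.1, 0, 0, 0, 0.8], [0, 0, 0.1, 0, 0, 0, 0.8]]]'

```text
time: 23.75
position: [0.4424, -0.3197, 0.0063]
eef_rot: [-2.174, 2.267, 0.002]
contact_force: [0.7, -0.1, -1.9]
finger_gap: 0.506
```

Emit:
play_rows --increments '[[[0, 0, 0.1, 0, 0, 0, 0.8], [0, 0, 0.1, 0, 0, 0, 0.8]]]'

```text
time: 23.95
position: [0.4425, -0.3197, 0.0043]
eef_rot: [-2.174, 2.267, 0.002]
contact_force: [-0.0, 0.6, -0.5]
finger_gap: 0.509
```

Emit:
play_rows --increments '[[[0, 0, 0.1, 0, 0, 0, 0.8]]]'

```text
time: 24.05
position: [0.4425, -0.3197, 0.0033]
eef_rot: [-2.174, 2.267, 0.002]
contact_force: [-0.0, 0.6, -0.6]
finger_gap: 0.508
```

Emit:
play_rows --increments '[[[0, 0, 0.1, 0, 0, 0, 0.8]]]'

```text
time: 24.15
position: [0.4425, -0.3197, 0.0022]
eef_rot: [-2.174, 2.267, 0.001]
contact_force: [-2.9, 0.2, 11.4]
finger_gap: 0.508
```

Emit:
play_rows --increments '[[[0, 0, 0.1, 0, 0, 0, 0.8]]]'

```text
time: 24.25
position: [0.4425, -0.3198, 0.0021]
eef_rot: [-2.174, 2.267, 0.001]
contact_force: [-7.0, 4.4, 28.2]
finger_gap: 0.508
```

Emit:
play_rows --increments '[[[0, 0, 0.1, 0, 0, 0, 0.8]]]'

```text
time: 24.35
position: [0.4425, -0.3197, 0.0022]
eef_rot: [-2.174, 2.267, 0.001]
contact_force: [-5.2, 3.7, 17.6]
finger_gap: 0.509
```

Emit:
play_rows --increments '[[[0, 0, -0.1, 0, 0, 0, 0.8], [0, 0, 0, 0, 0, 0, 0.45], [0, 0, 0, 0, 0, 0, 0.4], [0, 0, 0, 0, 0, 0, 0.35], [0, 0, 0, 0, 0, 0, 0.35], [0, 0, 0, 0, 0, 0, 0.35], [0, 0, 0, 0, 0, 0, 0.35]]]'

```text
time: 25.05
position: [0.4429, -0.3199, 0.0034]
eef_rot: [-2.174, 2.267, -0.0]
contact_force: [0.2, 0.8, -0.1]
finger_gap: 0.647
```

Emit:
play_rows --increments '[[[0, 0, -0.5, 0, 0, 0, 0.35], [0, 0, -1, 0, 0, 0, 0.35], [0, 0, -1.5, 0, 0, 0, 0.35], [0, 0, -1.5, 0, 0, 0, 0.35], [0, 0, -2, 0, 0, 0, 0.35], [0, 0, -2, 0, 0, 0, 0.35], [0, 0, -2, 0, 0, 0, 0.35], [0, 0, -2, 0, 0, 0, 0.35], [0, 1, -2, 0, 0, 0, 0.35], [0, 1, -2, 0, 0, 0, 0.35], [0, 1, -1, 0, 0, 0, 0.35], [0, 1, 0, 0, 0, 0, 0.35], [0, 0, 0, 0, 0, 0, 0.35]]]'

```text
time: 26.35
position: [0.4007, -0.3178, 0.1932]
eef_rot: [-2.174, 2.265, -0.008]
contact_force: [0.6, -0.5, 0.1]
finger_gap: 0.65
```

```bash
python3 - <<'E'
from h import *
w=ctrl.get_image("wrist");s=ctrl.get_image("scene")
cv2.imwrite("pics/f.png",np.vstack([cv2.resize(w,(640,400))[:, :],cv2.resize(s[110:210,220:420],(640,320))[:200]]))
to([.44,-.32,.2])
E
```

```text
t 26.45 pos [ 0.402  -0.3175  0.1928] F [0.16 0.28 0.06] gap 0.652
shift cm [ 0.1  -3.82 -0.7 ] rot deg [-0.29 -0.08  0.33]
```

View pics/f.png

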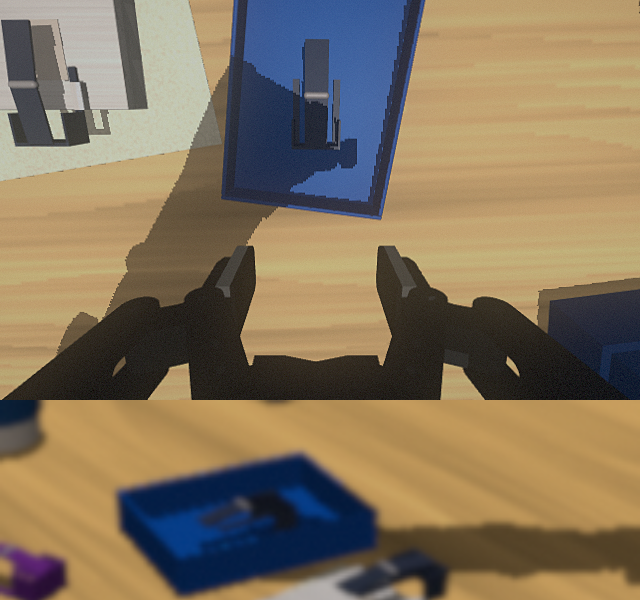

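The clip stands on its feet in the tray, with its bead at (316,95) and back wall at (315,148), well clear of the walls. I do one numeric check, including whether the sound clips moved, and then hand in.

```bash
python3 - <<'E'
from h import *
c=ctrl.camera_info("wrist")
P=ray(c,[[316,95]],.038)[0];B=ray(c,[[316,146]],.030)[0];print("bead",P.round(4),"back",B.round(4),"dist (want ~.046)",np.linalg.norm((P-B)[:2]).round(4))
a=np.array([np.cos(np.radians(10.5)),-np.sin(np.radians(10.5))]);b=np.array([-a[1],a[0]]);t=np.array([.476,-.321])
for q in(P,B): print("in tray",((q[:2]-t)@a).round(3),((q[:2]-t)@b).round(3))
t1=ctrl.get_image("top");t0=cv2.imread("pics/top0.png")
for n,(x0,x1) in dict(left=(276,306),right=(346,378)).items():
    tpl=t0[235:284,x0:x1];r=cv2.matchTemplate(t1[225:294,x0-10:x1+10],tpl,cv2.TM_CCOEFF_NORMED);_,v,_,l=cv2.minMaxLoc(r);print(n,"shift px",l[0]-10,l[1]-10,round(v,3))
E
```

```text
bead [ 0.4781 -0.3216  0.038 ] back [ 0.434  -0.3198  0.03  ] dist (want ~.046) 0.0442
in tray 0.002 -0.0
in tray -0.042 -0.007
left shift px 0 0 0.997
right shift px 0 0 0.996
```

```bash
python3 -c "
from bench import ctrl
print(ctrl.finish_job())"
```

```text
the job is handed in; nothing more can be done
None
```

I pressed all three tongues, found the middle clip to be the tired one, moved it to the blue scrap tray and handed the job in. The hand-in gives no verdict.

| Clip | Give | At about | Result |
|---|---|---|---|
| Left | 2.6 mm | 8 N | sound |
| Middle | 6.5 mm | 8 N | tired |
| Right | 2.6 mm | 8 N | sound |

- **Pressing:** Each press was held for at least a second. The highest reading on a tongue was about 10 N, briefly at the end of the first middle hold. I backed off and held again at about 8 N.
- **Moving the clip:** I slid it straight out about 56 mm, carried it over and set it down in the tray.
- **Set-down contact:** While lowering, the fingertips touched the tray floor with about 29 N (limit 40 N on the arm and gripper body). I backed off 1 mm, then opened the jaws, so the clip dropped the last few millimetres.

**Last checks:**
- **Tired clip:** It stands on its feet, with its bead about 2 mm from the tray centre. The bead-to-back-wall distance measured 44 mm against an expected 46 mm, within the 2 mm calibration.
- **Sound clips:** Both show no shift (0 px) in the top view.
- **Gripper:** It is clear of everything, at z 0.19 m.

No check failed or disagreed.

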